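# Put a stack of polishing laps away in their nests

## Robot

A 6-joint arm with a two-finger parallel gripper is mounted at the origin on the work surface. World frame = base frame: x ahead of the robot, y to its left, z up, the work surface at z = 0. Lengths are in m, angles in rad, forces in N, time in s.
With the tool pointing down it reaches from about 0.275 to 0.875 m from the base axis. Payload 12.5 kg.
Tool frame: the origin (TCP) lies at the very end of the fingers, on their centre line; the grasp point (between the pads) lies 19 mm behind it; z points along the fingers, y is the line along which they close (so a half turn about z gives the same grasp; the last joint's range is limited). The gripper opens to 85 mm and grips with 20 to 120 N. Pads are 22 mm wide; open, the fingers measure 114 mm over their backs; the gripper's body (76 mm by 85 mm) begins 54 mm behind the grasp point. The pads swing forward as they close: fully open they stand 13 mm farther back than shut.
Start: joints at [1.1, 0.351, 1.652, -0, 1.139, -0.085], TCP at [0.207, 0.51, 0.201] pointing down, gripper open.
Joint ranges: [-2.75, 2.75], [-0.79, 2.1], [0.01, 2.65], [-1.57, 4.71], [0.07, 3.14], [-2.87, 2.87]. Speed limits (rad/s): [2.22, 2.22, 2.79, 3.14, 3.14, 3.14].

## Interface

Orientations are given as a unit quaternion [x, y, z, w].
In Python, from cell import * gives the robot as it stands. The module is installed in compiled form; this text tells all that it offers.
- The arm moves only by the tool arm_command, never from a script. Its argument "moves" is a list of rows, each a list of 7 numbers: the shift along the world's x, y, z in m, then the turn, a rotation vector about the world's x, y, z in rad, then the finger opening in m, from 0 to 0.0854. In form: [[x, y, z, rx, ry, rz, jaw], ...]. A call has 1 to 20 rows; each row shifts and turns the commanded pose from where the row before left it; what a row does not reach is not made up. A row lasts 1/12 s, in which the tool goes at most 41.7 mm and 7.16 degrees, less where a joint would pass 70% of its speed; a pose out of reach is approached as far as the arm can. A call with a gripper value outside its range is refused whole. The fingers move at their own pace and stop on an object; "grip_force" is the grip in N (left out, the last holds). Time passes only in rows, so rows that do not move let the fingers close. It gives the time, the measured TCP pose, the force, the opening and the grip force at its end, in the units of the state.
- observe(): the state, without advancing time (a new reading comes with each control period).
- read_camera(name): name is "scene" or "top" or "wrist"; returns (picture, depth): 420x560x3 uint8, red, green, blue; 420x560 float32, m along the optical axis (not along the pixel's ray), 0 where there is no reading.
- camera_info(name): a dict with "camera_matrix" (3x3 intrinsics, pixels), "R" (3x3) and "t" (3): a world point X has camera coordinates R X + t. Camera axes: x right, y down, z forward; pixel columns grow to the right and rows downward; lengths in m; the calibration is good to about 2 mm. A picture is of the moment at which its call begins: read the wrist's pose just before it. camera_info takes no time and is no camera call; for the wrist camera it gives the pose at the moment of the call.
- close_job(): hands the job in; it is judged then, once.
The state is a dict: "clock": time; "joint_pos": joint angles; "joint_vel": joint speeds; "joint_efforts": joint torques, N m; "position": TCP position; "eef_rot": TCP orientation; "wrist_force": force on the tool from outside, world axes, zero at the start; "torque": the same for the moment, N m; "finger_gap": opening from 0.0 (shut) to 1.0 (fully open); "gripper_force": force on a finger pad.
Only numpy, scipy, OpenCV 4.12 (cv2) and the standard library are available. Lean on these libraries where they do the work, as an engineer would, in place of code of your own. Each camera call takes 0.05 s, during which the arm holds its last target. There are 200 camera calls.

## Task

Take the stack of lens-polishing laps apart from the top, one lap at a time, and put each into the round storage nest of its own size: smallest lap first into the smallest nest, and so on to the largest. Lower each lap until it sits flat on the nest's floor, polishing face up, without dropping it, and let go. Leave the polish pot and the loupe standing where they are.

Things in the scene. Friction and masses are not known exactly. Their poses are not given: they have to be found in the camera images.
- lap_large: Polishing lap: plain upright aluminium disc, 64 mm in diameter and 30 mm high, with a flat dark grey polishing face on top, about 270 g; at the start the bottom of the stack. Origin: centre of its underside; z up along its axis. Loose, held only by its weight; no features round it, so any grasp yaw will do.
- lap_medium: Polishing lap: plain upright aluminium disc, 49 mm in diameter and 30 mm high, with a flat dark grey polishing face on top, about 155 g; at the start the second from the bottom. Origin: centre of its underside; z up along its axis. Loose, held only by its weight; no features round it, so any grasp yaw will do.
- lap_small: Polishing lap: plain upright aluminium disc, 34 mm in diameter and 30 mm high, with a flat dark grey polishing face on top, about 75 g; at the start the third from the bottom. Origin: centre of its underside; z up along its axis. Loose, held only by its weight; no features round it, so any grasp yaw will do.
- lap_tiny: Polishing lap: plain upright aluminium disc, 20 mm in diameter and 30 mm high, with a flat dark grey polishing face on top, about 26 g; at the start the top of the stack. Origin: centre of its underside; z up along its axis. Loose, held only by its weight; no features round it, so any grasp yaw will do.
- nest_large: Storage nest for lap_large: round white dish with a cork floor, fixed to the bench; outer diameter 86 mm, inner diameter 76 mm, wall 5 mm thick, rim 8 mm above the bench, inner floor 3 mm above the bench. Origin: centre of its underside, on the bench (z = 0); z up. A lap fully in it has its underside 3 mm above this origin.
- nest_medium: Storage nest for lap_medium: round white dish with a cork floor, fixed to the bench; outer diameter 71 mm, inner diameter 61 mm, wall 5 mm thick, rim 8 mm above the bench, inner floor 3 mm above the bench. Origin: centre of its underside, on the bench (z = 0); z up. A lap fully in it has its underside 3 mm above this origin.
- nest_small: Storage nest for lap_small: round white dish with a cork floor, fixed to the bench; outer diameter 56 mm, inner diameter 46 mm, wall 5 mm thick, rim 8 mm above the bench, inner floor 3 mm above the bench. Origin: centre of its underside, on the bench (z = 0); z up. A lap fully in it has its underside 3 mm above this origin.
- nest_tiny: Storage nest for lap_tiny: round white dish with a cork floor, fixed to the bench; outer diameter 42 mm, inner diameter 32 mm, wall 5 mm thick, rim 8 mm above the bench, inner floor 3 mm above the bench. Origin: centre of its underside, on the bench (z = 0); z up. A lap fully in it has its underside 3 mm above this origin.
- polish_pot: Bystander: white screw-top polish pot with a black cap, 48 mm in diameter, 45 mm high, standing loose on the bench. Origin: centre of its underside.
- loupe: Bystander: black eye loupe, standing loose on the bench, 38 mm in diameter at the foot (12 mm high), 30 mm above, 34 mm high in all. Origin: centre of its underside.

How it is judged:
On the way, in this order (a step that is already met when the one before it is completed fails the run):
1. lap_tiny sits flat in nest_tiny, released (horizontal distance between lap_tiny and nest_tiny below 0.009 m and z of lap_tiny in the frame of nest_tiny below 0.006 m and angle between lap_tiny's own z axis and vertical below 0.08 rad and linear speed of lap_tiny below 0.02 m/s and angular speed of lap_tiny below 0.3 rad/s and contact force between the fingers and lap_tiny below 0.05 N), for 0.2 s.
2. lap_small sits flat in nest_small, released (horizontal distance between lap_small and nest_small below 0.009 m and z of lap_small in the frame of nest_small below 0.006 m and angle between lap_small's own z axis and vertical below 0.08 rad and linear speed of lap_small below 0.02 m/s and angular speed of lap_small below 0.3 rad/s and contact force between the fingers and lap_small below 0.05 N), for 0.2 s.
3. lap_medium sits flat in nest_medium, released (horizontal distance between lap_medium and nest_medium below 0.009 m and z of lap_medium in the frame of nest_medium below 0.006 m and angle between lap_medium's own z axis and vertical below 0.08 rad and linear speed of lap_medium below 0.02 m/s and angular speed of lap_medium below 0.3 rad/s and contact force between the fingers and lap_medium below 0.05 N), for 0.2 s.
4. lap_large sits flat in nest_large, released (horizontal distance between lap_large and nest_large below 0.009 m and z of lap_large in the frame of nest_large below 0.006 m and angle between lap_large's own z axis and vertical below 0.08 rad and linear speed of lap_large below 0.02 m/s and angular speed of lap_large below 0.3 rad/s and contact force between the fingers and lap_large below 0.05 N), for 0.2 s.
At the end, for the whole second after the job is handed in: Every lap lies in the nest of its own size: within 9 mm of the nest's centre sideways, underside less than 6 mm above the nest's underside (on its floor), upright face up within 0.08 rad, released and at rest (all of step 1 and all of step 2 and all of step 3 and all of step 4); the robot touches nothing.
It fails at once if a lap is dropped (falls freely, touching nothing, faster than 0.5 m/s) ((contact force between lap_tiny and anything else below 0.01 N and linear speed of lap_tiny above 0.5 m/s) or (contact force between lap_small and anything else below 0.01 N and linear speed of lap_small above 0.5 m/s) or (contact force between lap_medium and anything else below 0.01 N and linear speed of lap_medium above 0.5 m/s) or (contact force between lap_large and anything else below 0.01 N and linear speed of lap_large above 0.5 m/s)).
It fails at once if the polish pot is moved by more than 10 mm or tipped (distance of polish_pot from where it was at the start of the episode above 0.01 m or angle between polish_pot's own z axis and vertical above 0.2 rad).
It fails at once if the loupe is moved by more than 10 mm or tipped (distance of loupe from where it was at the start of the episode above 0.01 m or angle between loupe's own z axis and vertical above 0.2 rad).
It also fails if it takes over 112 s, if anything falls off the work surface, if the arm or the gripper's body presses on something with over 40 N, if the wrist force passes 120 N, or if a joint passes its speed limit or range.

## Working session

There is one attempt and no reset: what is moved stays moved. The work goes in short steps, Python scripts to look and compute and a tool call to move; the robot and the scene stay as the last step left them, time stands still between calls to the robot, and variables do not carry over. Pictures are saved under pics/ and viewed, at most 14 in all, crops included, and the job is handed in when it is done.

Besides the shell and the picture viewer there is one more tool, called after "Emit:" as name(argument=value, ...) on one line, values as JSON. arm_command: Moves the arm, as the interface text tells. Its arguments: {"type":"object","properties":{"moves":{"type":"array","items":{"type":"array","items":{"type":"number"}}},"grip_force":{"type":"number"}},"required":["moves"]}

```bash
mkdir -p pics
python3 - <<'E'
from cell import *
import cv2,numpy as np
print(observe())
for n in("top","scene"):
    p,d=read_camera(n); cv2.imwrite(f"pics/{n}0.png",p[:,:,::-1]); np.savez(f"{n}0.npz",p=p,d=d)
    print(n,camera_info(n))
E
```

```text
{'clock': 0.0, 'joint_pos': array([ 1.10040522e+00,  3.51246229e-01,  1.65240184e+00, -2.62852891e-05,
        1.13905123e+00, -8.45724841e-02]), 'joint_vel': array([ 1.39925732e-03, -1.02267241e-03,  2.55922470e-04,  2.83572517e-04,
       -1.35321645e-05,  1.01438043e-03]), 'joint_efforts': array([ 1.21396252e-05, -5.06121647e+01, -2.91397637e+01, -2.82461389e-05,
        4.64640936e-03, -2.64495796e-06]), 'position': array([0.20678831, 0.50927716, 0.20046141]), 'eef_rot': array([ 1.91709615e-01,  9.81451536e-01, -5.35422649e-04, -1.40096135e-04]), 'wrist_force': array([-0.44667579, -0.22847831,  0.10463897]), 'torque': array([ 0.0064217 , -0.05178279, -0.05654531]), 'gripper_force': 0.0, 'finger_gap': 0.9997878529479122}
top {'camera_matrix': array([[526.72650313,   0.        , 271.08564883],
       [  0.        , 526.72650313, 208.31359703],
       [  0.        ,   0.        ,   1.        ]]), 'R': array([[ 0.02859044, -0.99959011,  0.00148187],
       [-0.99051283, -0.0285301 , -0.13442604],
       [ 0.13441321,  0.00237549, -0.99092252]]), 't': array([-0.01306982,  0.59685274,  1.02086238])}
scene {'camera_matrix': array([[386.68830408,   0.        , 273.75383012],
       [  0.        , 386.68830408, 209.20872372],
       [  0.        ,   0.        ,   1.        ]]), 'R': array([[ 0.61344084,  0.78970434, -0.00757561],
       [ 0.64499896, -0.50652304, -0.57219817],
       [-0.4557046 ,  0.34612347, -0.8200804 ]]), 't': array([-0.382149  , -0.31974464,  1.00976652])}
```

View pics/top0.png

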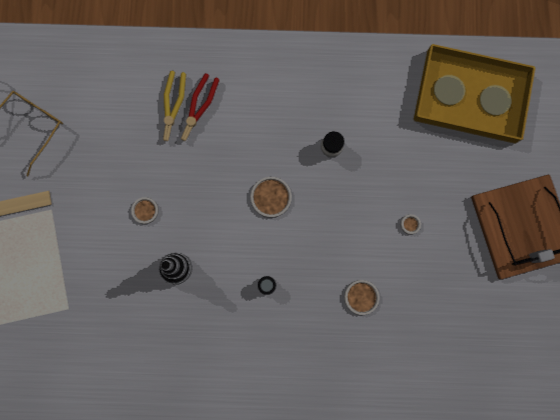

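View pics/scene0.png

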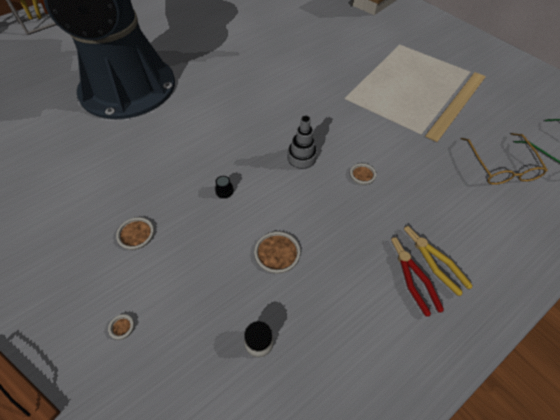

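Top view: stack at (175,268), nests at (271,197) large, (362,298) medium, (145,211) small and (411,225) tiny. The pot is at (333,143) and the loupe at (267,286). The scene view agrees. Next I'll measure them.

```bash
cat > h.py <<'E'
import cv2,numpy as np
from cell import *
def ray(ci,uv,z):
    K,R,t=ci["camera_matrix"],ci["R"],ci["t"]
    d=R.T@np.linalg.inv(K)@np.array([uv[0],uv[1],1.]); o=-R.T@t
    return o+d*(z-o[2])/d[2]
def cloud(ci,d):
    K,R,t=ci["camera_matrix"],ci["R"],ci["t"]
    v,u=np.mgrid[:d.shape[0],:d.shape[1]]
    c=np.stack([(u-K[0,2])/K[0,0]*d,(v-K[1,2])/K[1,1]*d,d],-1)
    return (c-t)@R
def cork(p):
    h=cv2.cvtColor(p,cv2.COLOR_RGB2HSV)
    m=cv2.inRange(h,(3,70,60),(22,255,255))
    return cv2.morphologyEx(m,cv2.MORPH_CLOSE,np.ones((5,5),np.uint8))
E
python3 - <<'E'
from h import *
for n,W in(("top",dict(large=(271,197),medium=(362,298),small=(145,211),tiny=(411,225))),("scene",dict(large=(277,252),medium=(135,233),small=(363,174),tiny=(121,326)))):
    f=np.load(n+"0.npz");ci=camera_info(n);P=cloud(ci,f["d"]);m=cork(f["p"])
    cs,_=cv2.findContours(m,0,2)
    for k,(u,v) in W.items():
        c=[c for c in cs if cv2.pointPolygonTest(c,(u,v),False)>=0]
        if not c: print(k,"none");continue
        e=cv2.fitEllipse(c[0]);g=ray(ci,e[0],.003)
        pts=np.array([ray(ci,q[0],.003) for q in c[0]]);
        print(n,k,g.round(4),"span",np.ptp(pts,axis=0)[:2].round(4),"depth z",P[v-2:v+3,u-2:u+3,2].mean().round(4))
    Z=P[...,2];ok=f["d"]>0
    m=(ok&(Z>.02)).astype(np.uint8);nn,l,s,c=cv2.connectedComponentsWithStats(m)
    for i in range(1,nn):
        if s[i,4]>60:
            q=P[l==i];print(n,"blob",c[i].round(),s[i,4],"zmax",q[:,2].max().round(3),q[q[:,2]>q[:,2].max()-.006][:,:2].mean(0).round(4))
    if n=="top":
        for h in(.12,.09,.06,.03):
            q=P[ok&(abs(Z-h)<.005)];q=q[(abs(q[:,0]-ray(ci,(175,268),.1)[0])<.06)&(abs(q[:,1]-ray(ci,(175,268),.1)[1])<.06)]
            cc,r=cv2.minEnclosingCircle(q[:,:2].astype(np.float32)*1000);print(h,len(q),cc,r,np.median(q[:,2]))
E
```

```text
top large [0.6267 0.006  0.003 ] span [0.0723 0.0696] depth z 0.0037
top medium [ 0.4247 -0.1853  0.003 ] span [0.0567 0.0552] depth z 0.0029
top small [0.5909 0.2684 0.003 ] span [0.0422 0.0405] depth z 0.0039
top tiny [ 0.5778 -0.2857  0.003 ] span [0.0272 0.0271] depth z 0.0031
top blob [479.  91.] 1305 zmax 0.037 [ 0.8583 -0.4235]
top blob [ 35. 122.] 307 zmax 0.047 [0.7974 0.4978]
top blob [333. 142.] 392 zmax 0.051 [ 0.7381 -0.1202]
top blob [553. 197.] 62 zmax 0.051 [ 0.6256 -0.5696]
top blob [528. 249.] 505 zmax 0.063 [ 0.5141 -0.5289]
top blob [175. 268.] 796 zmax 0.124 [0.4757 0.1939]
top blob [267. 285.] 182 zmax 0.041 [0.4439 0.0085]
0.12 91 (476.38385009765625, 194.14773559570312) 9.99653434753418 0.119325092273966
0.09 125 (476.0091857910156, 194.70370483398438) 16.69632911682129 0.08942589109446322
0.06 197 (475.1285095214844, 192.39447021484375) 24.222440719604492 0.05986802383757599
0.03 245 (472.7052001953125, 194.69607543945312) 31.830154418945312 0.02970536000375834
scene large [0.6262 0.0049 0.003 ] span [0.0727 0.0718] depth z 0.0029
scene medium [ 0.4236 -0.186   0.003 ] span [0.0558 0.0576] depth z 0.0291
scene small [0.5897 0.2685 0.003 ] span [0.0417 0.0403] depth z 0.0031
scene tiny [ 0.5766 -0.287   0.003 ] span [0.0275 0.0291] depth z 0.0032
scene blob [15.  8.] 285 zmax 0.092 [-0.4383 -0.1265]
scene blob [36.  8.] 74 zmax 0.069 [-0.4498 -0.062 ]
scene blob [108.  48.] 8041 zmax 0.282 [ 0.0808 -0.08  ]
scene blob [373.   3.] 161 zmax 0.049 [0.1564 0.758 ]
scene blob [303. 143.] 902 zmax 0.122 [0.4778 0.1917]
scene blob [518. 160.] 467 zmax 0.045 [0.7997 0.4984]
scene blob [222. 183.] 196 zmax 0.037 [0.4446 0.0067]
scene blob [258. 337.] 706 zmax 0.049 [ 0.7393 -0.1216]
scene blob [ 14. 402.] 168 zmax 0.05 [ 0.5879 -0.452 ]
```

The two views agree to about 1 mm, and radii and heights match the given sizes. I'm moving over the stack.

Emit:
arm_command(moves=[[0.0193,-0.0225,0,0,0,0,0.085],[0.0193,-0.0225,0,0,0,0,0.085],[0.0193,-0.0225,0,0,0,0,0.085],[0.0193,-0.0225,0,0,0,0,0.085],[0.0193,-0.0225,0,0,0,0,0.085],[0.0193,-0.0225,0,0,0,0,0.085],[0.0193,-0.0225,0,0,0,0,0.085],[0.0193,-0.0225,0,0,0,0,0.085],[0.0193,-0.0225,0,0,0,0,0.085],[0.0193,-0.0225,0,0,0,0,0.085],[0.0193,-0.0225,0,0,0,0,0.085],[0.0193,-0.0225,0,0,0,0,0.085],[0.0193,-0.0225,0,0,0,0,0.085],[0.0188,-0.0225,0,0,0,0,0.085],[0,0,0,0,0,0,0.06],[0,0,0,0,0,0,0.06]], grip_force=25)

```text
clock: 1.43
position: [0.477, 0.1936, 0.2006]
eef_rot: [0.193, 0.981, -0.0, -0.0]
wrist_force: [-0.0, -0.2, -0.4]
finger_gap: 0.74
gripper_force: 0.0
```

Emit:
arm_command(moves=[[0,0,-0.02,0,0,0,0.05],[0,0,-0.02,0,0,0,0.05],[0,0,-0.02,0,0,0,0.05],[0,0,-0.015,0,0,0,0.045],[0,0,-0.012,0,0,0,0.04],[0,0,-0.008,0,0,0,0.04],[0,0,-0.006,0,0,0,0.04],[0,0,0,0,0,0,0.035],[0,0,0,0,0,0,0.032],[0,0,0,0,0,0,0.029],[0,0,0,0,0,0,0.027],[0,0,0,0,0,0,0.025],[0,0,0,0,0,0,0.023],[0,0,0,0,0,0,0.021],[0,0,0,0,0,0,0.019],[0,0,0,0,0,0,0.016],[0,0,0,0,0,0,0.01],[0,0,0,0,0,0,0.01]], grip_force=25)

```text
clock: 2.93
position: [0.4766, 0.1946, 0.1]
eef_rot: [0.192, 0.981, 0.0, -0.0]
wrist_force: [0.4, -0.8, -0.5]
finger_gap: 0.115
gripper_force: 0.0
```

Emit:
arm_command(moves=[[0,0,0.002,0,0,0,0.01],[0,0,0.003,0,0,0,0.01],[0,0,0.005,0,0,0,0.01],[0,0,0.008,0,0,0,0.01],[0,0,0.012,0,0,0,0.01],[0,0,0.015,0,0,0,0.01],[0,0,0.015,0,0,0,0.01],[0,0,0.01,0,0,0,0.01],[0,0,0,0,0,0,0.01]])

```text
clock: 3.68
position: [0.4777, 0.1949, 0.1724]
eef_rot: [0.192, 0.981, 0.001, 0.002]
wrist_force: [0.3, -0.4, -0.2]
finger_gap: 0.117
gripper_force: 0.0
```

The gripper closed to about 10 mm with no force, so the grasp missed. I'll look before doing anything else.

Run:
```python
from h import *
im=[]
for n in("top","scene","wrist"):
    p,d=read_camera(n); np.savez(f"{n}1.npz",p=p,d=d); im.append(p[:,:,::-1])
a=cv2.resize(im[0][200:330,110:250],(400,371));b=cv2.resize(im[1][80:220,220:360],(400,371))
c=np.zeros((600,800,3),np.uint8);c[:371,:400]=a;c[:371,400:]=b;c[371:,:305]=cv2.resize(im[2],(305,229));cv2.imwrite("pics/m1.png",c)
```

```text
(no output)
```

View pics/m1.png

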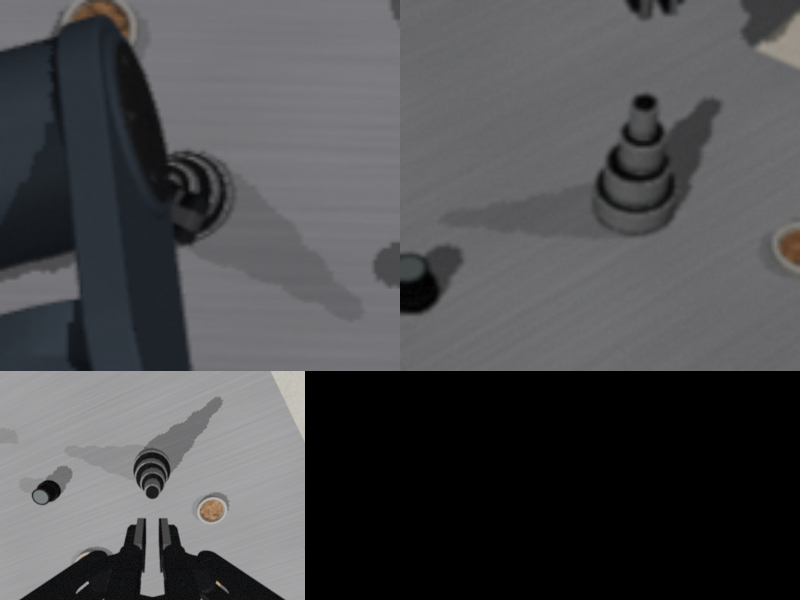

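The stack stands unchanged: top lap at (645,100) in the scene crop, and between the fingers sideways at (152,492) in the wrist view. I'll compare the lap's position with the TCP and the finger positions.

Run:
```python
from h import *
o=observe();print(o["position"],o["finger_gap"])
for n in("top","scene","wrist"):
    f=np.load(n+"1.npz");ci=camera_info(n);P=cloud(ci,f["d"]);Z=P[...,2];ok=f["d"]>0
    for h in(.12,.09,.06,.03):
        m=ok&(abs(Z-h)<.004)&(np.hypot(P[...,0]-.476,P[...,1]-.194)<.04);q=P[m]
        if len(q)>5: cc,r=cv2.minEnclosingCircle(q[:,:2].astype(np.float32)*1000);print(n,h,len(q),np.round(cc,1),round(r,1),np.median(q[:,2]).round(4))
    m=ok&(Z>.15)&(Z<.22)&(np.hypot(P[...,0]-.476,P[...,1]-.194)<.06);q=P[m]
    if len(q):print(n,"fing",len(q),np.percentile(q,[0,2,50,98,100],axis=0).round(3).tolist())
ci=camera_info("wrist");c=ci["R"]@o["position"]+ci["t"];print("TCP px",(ci["camera_matrix"]@c)/c[2], "cam at",-ci["R"].T@ci["t"])
```

```text
[0.47630701 0.1944711  0.16948343] 0.11486795314675438
top 0.09 36 [483.1 185.5] 9.7 0.0903
top 0.06 94 [481.6 185.6] 21.6 0.0595
top 0.03 120 [474.2 192. ] 31.7 0.0295
scene 0.12 56 [478.2 192.9] 9.4 0.1197
scene 0.09 91 [477.9 193.3] 16.2 0.0893
scene 0.06 149 [476.6 190.3] 24.0 0.0597
scene 0.03 151 [474.1 192.3] 31.7 0.0296
scene fing 148 [[0.465, 0.174, 0.201], [0.467, 0.175, 0.203], [0.482, 0.195, 0.212], [0.49, 0.207, 0.22], [0.491, 0.209, 0.22]]
wrist 0.12 661 [475.6 195.8] 10.0 0.1199
wrist 0.09 762 [475.7 196.3] 16.9 0.0899
wrist 0.06 993 [474.5 194.2] 24.3 0.06
wrist 0.03 1263 [472.2 196.2] 31.8 0.03
wrist fing 1365 [[0.461, 0.181, 0.2], [0.461, 0.182, 0.202], [0.468, 0.196, 0.213], [0.483, 0.215, 0.22], [0.487, 0.216, 0.22]]
TCP px [277.66653752 259.04341919   1.        ] cam at [0.39684819 0.22776943 0.3431911 ]
```

Run:
```python
from h import *
o=observe()
for n in("wrist","scene"):
    f=np.load(n+"1.npz");ci=camera_info(n);P=cloud(ci,f["d"]);d=f["d"]
    m=(d>0)&(P[...,2]>.13)&(np.hypot(P[...,0]-.476,P[...,1]-.194)<.1)
    z=np.sort(P[m][:,2]);print(n,m.sum(),z[:5].round(4),z[[10,30]].round(4))
    if n=="wrist":
        for v in(262,266,270,274,280,290,300):print(v,[(u,d[v,u].round(3),P[v,u].round(3).tolist()) for u in(262,300)])
    c=ci["R"]@o["position"]+ci["t"];print(n,"TCP px",(ci["camera_matrix"]@c)/c[2],c[2])
p=np.load("wrist1.npz")["p"];q=np.load("scene1.npz")["p"]
c=np.hstack([cv2.resize(p[220:340,200:360],(400,300)),cv2.resize(q[30:150,240:400],(400,300))]);cv2.imwrite("pics/m2.png",c[:,:,::-1])
```

```text
wrist 32654 [0.2001 0.2002 0.2004 0.2004 0.2004] [0.201  0.2025]
262 [(262, np.float32(0.381), [0.551, 0.146, 0.0]), (300, np.float32(0.381), [0.565, 0.182, 0.0])]
266 [(262, np.float32(0.381), [0.555, 0.144, 0.001]), (300, np.float32(0.383), [0.57, 0.18, -0.001])]
270 [(262, np.float32(0.155), [0.463, 0.193, 0.204]), (300, np.float32(0.155), [0.468, 0.208, 0.205])]
274 [(262, np.float32(0.152), [0.462, 0.193, 0.208]), (300, np.float32(0.152), [0.468, 0.208, 0.208])]
280 [(262, np.float32(0.147), [0.463, 0.193, 0.213]), (300, np.float32(0.147), [0.468, 0.208, 0.213])]
290 [(262, np.float32(0.14), [0.463, 0.194, 0.221]), (300, np.float32(0.14), [0.468, 0.207, 0.221])]
300 [(262, np.float32(0.133), [0.462, 0.194, 0.228]), (300, np.float32(0.134), [0.468, 0.207, 0.227])]
wrist TCP px [277.66653752 259.04341919   1.        ] 0.1923540107229235
scene 4032 [0.2007 0.2007 0.2027 0.2028 0.2029] [0.204 0.207]
scene TCP px [307.18017626  97.653691     1.        ] 0.7210322030814936
```

View pics/m2.png

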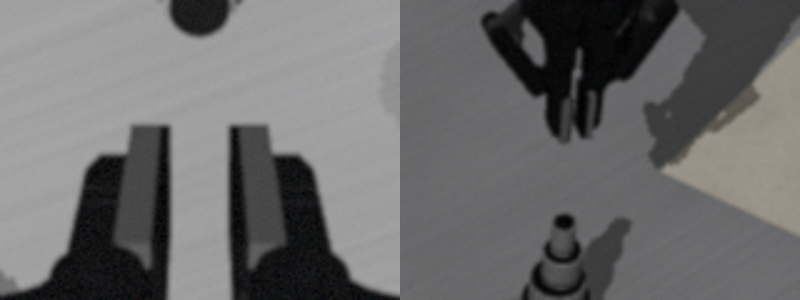

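Both views put the finger tips at z ≈ 0.201 while the reported TCP z is 0.1695. In the wrist crop the pad ends sit at (150,125) and (250,125). In the scene they are at about (308,86), against a projected TCP at (307,98). So the real tips are about 31 mm above the reported TCP, which contradicts the interface text but explains the empty grasp: the tips were at 0.131, above the 0.120 top. Sideways it agrees. I'll correct z by 31 mm and check from close by.

Emit:
arm_command(moves=[[0,0,0,0,0,0,0.045],[0,0,0,0,0,0,0.045],[0,0,0,0,0,0,0.045],[0,0,-0.01,0,0,0,0.045],[0,0,-0.02,0,0,0,0.045],[0,0,-0.02,0,0,0,0.045],[0,0,-0.02,0,0,0,0.045],[0,0,-0.012,0,0,0,0.045],[0,0,-0.008,0,0,0,0.045],[0,0,-0.006,0,0,0,0.045],[0,0,-0.004,0,0,0,0.045],[0,0,0,0,0,0,0.045]])

```text
clock: 4.83
position: [0.4765, 0.1945, 0.0695]
eef_rot: [0.192, 0.981, -0.0, -0.0]
wrist_force: [-0.4, 0.6, -0.1]
finger_gap: 0.524
gripper_force: 0.0
```

```bash
cat >> h.py <<'E'
def tips(tag):
    o=observe();ci=camera_info("wrist");p,d=read_camera("wrist");np.savez(tag+".npz",p=p,d=d)
    P=cloud(ci,d);t=o["position"];q=(P-t)
    # tool axes: closing line c, width w
    from scipy.spatial.transform import Rotation as R
    A=R.from_quat(o["eef_rot"]).as_matrix();q=q@A   # tool coords
    m=(d>0)&(q[...,2]<0.02)&(q[...,2]>-.075)&(abs(q[...,1])<.06)&(d<.17)
    g=q[m];print("TCP",t.round(4),"gap",o["finger_gap"],"F",o["wrist_force"].round(2))
    for s in(-1,1):
        k=g[np.sign(g[:,1])==s]
        if len(k):print(" finger",s,"lowest z above TCP",(-np.percentile(k[:,2],99.5)).round(4),"inner y",np.percentile(abs(k[:,1]),2).round(4))
    return P,d,p
E
python3 - <<'E'
from h import *
P,d,p=tips("w2")
cv2.imwrite("pics/w2.png",p[:,:,::-1])
for h in(.12,.09,.06):
    m=(d>0)&(abs(P[...,2]-h)<.004)&(np.hypot(P[...,0]-.476,P[...,1]-.194)<.03);q=P[m]
    if len(q)>5: cc,r=cv2.minEnclosingCircle(q[:,:2].astype(np.float32)*1000);print(h,len(q),np.round(cc,1),round(r,1))
E
```

```text
TCP [0.4765 0.1945 0.0695] gap 0.5239751041228577 F [-0.4   0.59 -0.09]
 finger -1 lowest z above TCP 0.0187 inner y 0.0003
 finger 1 lowest z above TCP 0.0184 inner y 0.0007
0.12 2390 [471.7 195.8] 28.5
0.09 1897 [475.9 196.4] 17.0
0.06 2169 [474.9 194.2] 24.4
```

View pics/w2.png

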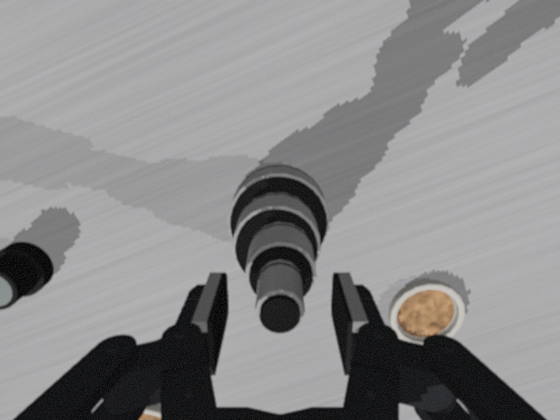

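The wrist view shows the top lap at (280,313) between the pads at (215,275) and (345,275), well centred. Now I'll close.

Emit:
arm_command(moves=[[0,0,0,0,0,0,0.035],[0,0,0,0,0,0,0.03],[0,0,0,0,0,0,0.027],[0,0,0,0,0,0,0.025],[0,0,0,0,0,0,0.023],[0,0,0,0,0,0,0.021],[0,0,0,0,0,0,0.019],[0,0,0,0,0,0,0.016],[0,0,0,0,0,0,0.01],[0,0,0,0,0,0,0.01],[0,0,0,0,0,0,0.01]])

```text
clock: 5.8
position: [0.4768, 0.1946, 0.0702]
eef_rot: [0.192, 0.981, 0.0, 0.0]
wrist_force: [-1.4, -0.4, 5.1]
finger_gap: 0.221
gripper_force: 24.4
```

Run:
```python
from h import *
P,d,p=tips("w3")
for v in(272,276,280,285,290,300):print(v,[(u,P[v,u].round(3).tolist()) for u in(235,250,255,305,310,325)])
```

```text
TCP [0.4768 0.1946 0.0702] gap 0.2214915388061836 F [-1.36 -0.43  5.08]
 finger -1 lowest z above TCP 0.0187 inner y 0.0002
 finger 1 lowest z above TCP 0.0185 inner y 0.0006
272 [(235, [0.507, 0.148, 0.0]), (250, [0.462, 0.188, 0.106]), (255, [0.462, 0.191, 0.108]), (305, [0.47, 0.21, 0.107]), (310, [0.471, 0.212, 0.107]), (325, [0.532, 0.21, 0.001])]
276 [(235, [0.509, 0.147, 0.001]), (250, [0.461, 0.189, 0.11]), (255, [0.462, 0.191, 0.109]), (305, [0.469, 0.21, 0.111]), (310, [0.47, 0.212, 0.111]), (325, [0.535, 0.209, 0.0])]
280 [(235, [0.513, 0.145, 0.001]), (250, [0.461, 0.189, 0.113]), (255, [0.462, 0.191, 0.115]), (305, [0.469, 0.21, 0.115]), (310, [0.47, 0.211, 0.114]), (325, [0.538, 0.207, 0.001])]
285 [(235, [0.462, 0.182, 0.111]), (250, [0.461, 0.19, 0.118]), (255, [0.462, 0.191, 0.118]), (305, [0.469, 0.209, 0.117]), (310, [0.47, 0.211, 0.117]), (325, [0.476, 0.216, 0.111])]
290 [(235, [0.463, 0.182, 0.113]), (250, [0.461, 0.19, 0.121]), (255, [0.463, 0.191, 0.12]), (305, [0.469, 0.209, 0.121]), (310, [0.47, 0.211, 0.122]), (325, [0.476, 0.216, 0.115])]
300 [(235, [0.463, 0.183, 0.123]), (250, [0.462, 0.19, 0.128]), (255, [0.466, 0.19, 0.121]), (305, [0.47, 0.208, 0.126]), (310, [0.469, 0.21, 0.129]), (325, [0.476, 0.215, 0.121])]
```

Gripped: opening 19 mm, force 24 N, tips at about TCP + 32 mm. Underside is about TCP + 19.8 mm. Lifting and carrying to nest_tiny.

Emit:
arm_command(moves=[[0,0,0.002,0,0,0,0.01],[0,0,0.004,0,0,0,0.01],[0,0,0.008,0,0,0,0.01],[0,0,0.014,0,0,0,0.01],[0,0,0.016,0,0,0,0.01],[0,0,0.016,0,0,0,0.01],[0,0,0.01,0,0,0,0.01],[0,0,0,0,0,0,0.01]])

```text
clock: 6.52
position: [0.4777, 0.1949, 0.1422]
eef_rot: [0.192, 0.981, 0.001, 0.002]
wrist_force: [-0.4, 0.9, 0.7]
finger_gap: 0.221
gripper_force: 24.4
```

Emit:
arm_command(moves=[[0.003,-0.013,0,0,0,0,0.01],[0.005,-0.026,0,0,0,0,0.01],[0.0054,-0.026,0,0,0,0,0.01],[0.0054,-0.026,0,0,0,0,0.01],[0.0054,-0.026,0,0,0,0,0.01],[0.0054,-0.026,0,0,0,0,0.01],[0.0054,-0.026,0,0,0,0,0.01],[0.0054,-0.026,0,0,0,0,0.01],[0.0054,-0.026,0,0,0,0,0.01],[0.0054,-0.026,0,0,0,0,0.01],[0.0054,-0.026,0,0,0,0,0.01],[0.0054,-0.026,0,0,0,0,0.01],[0.0054,-0.026,0,0,0,0,0.01],[0.0054,-0.026,0,0,0,0,0.01],[0.0054,-0.026,0,0,0,0,0.01],[0.0054,-0.026,0,0,0,0,0.01],[0.0054,-0.026,0,0,0,0,0.01],[0.0054,-0.026,0,0,0,0,0.01],[0.0054,-0.026,0,0,0,0,0.01],[0,0,0,0,0,0,0.01]])

```text
clock: 8.18
position: [0.5764, -0.2904, 0.1389]
eef_rot: [0.193, 0.981, -0.0, -0.0]
wrist_force: [0.0, -0.2, 0.6]
finger_gap: 0.22
gripper_force: 24.5
```

```bash
cat >> h.py <<'E'
def nest(tag,x,y):
    o=observe();ci=camera_info("wrist");p,d=read_camera("wrist");np.savez(tag+".npz",p=p,d=d)
    cs,_=cv2.findContours(cork(p),0,2);cs=[c for c in cs if cv2.contourArea(c)>60]
    print("TCP",o["position"].round(4),"gap",o["finger_gap"].round(3))
    for c in cs:
        g=ray(ci,cv2.fitEllipse(c)[0],.003)
        if np.hypot(g[0]-x,g[1]-y)<.05:
            q=np.array([ray(ci,k[0],.003) for k in c]);print("nest",g.round(4),"span",np.ptp(q,axis=0)[:2].round(4),"mid",((q.max(0)+q.min(0))/2)[:2].round(4))
    return p,d,ci
def circle(P,d,x,y,h,r=.04):
    m=(d>0)&(abs(P[...,2]-h)<.004)&(np.hypot(P[...,0]-x,P[...,1]-y)<r);q=P[m]
    if len(q)>5: cc,R=cv2.minEnclosingCircle(q[:,:2].astype(np.float32)*1000);print("h",h,len(q),np.round(cc,1),round(R,1))
E
python3 - <<'E'
from h import *
p,d,ci=nest("n1",.5772,-.2863);cv2.imwrite("pics/n1.png",p[:,:,::-1])
E
```

```text
Traceback (most recent call last):
  File "h.py", line 31, in nest
    print("TCP",o["position"].round(4),"gap",o["finger_gap"].round(3))
                                             ^^^^^^^^^^^^^^^^^^^^^
AttributeError: 'float' object has no attribute 'round'
```

```bash
sed -i 's/o\["finger_gap"\].round(3)/o["finger_gap"]/' h.py
python3 - <<'E'
from h import *
p,d,ci=nest("n1",.5772,-.2863);cv2.imwrite("pics/n1.png",p[:,:,::-1])
E
```

```text
TCP [ 0.576  -0.2882  0.1387] gap 0.21908888792662135
nest [ 0.5774 -0.2852  0.003 ] span [0.0284 0.0285] mid [ 0.5776 -0.2852]
```

View pics/n1.png

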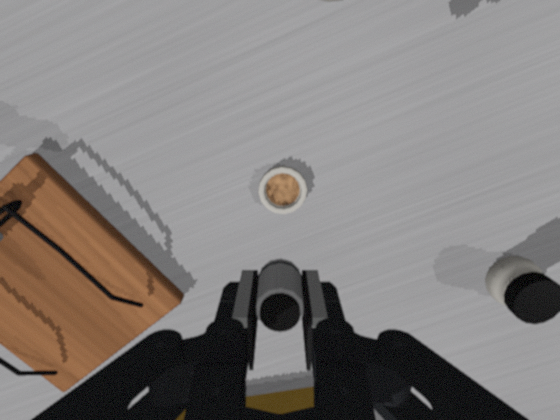

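The nest is at (283,190) and the held lap at (280,300), gripped upright. The nest fix agrees to about 1 mm. Descending.

Emit:
arm_command(moves=[[0.001,0.002,-0.01,0,0,0,0.01],[0,0,-0.02,0,0,0,0.01],[0,0,-0.025,0,0,0,0.01],[0,0,-0.025,0,0,0,0.01],[0,0,-0.025,0,0,0,0.01],[0,0,-0.018,0,0,0,0.01],[0,0,-0.012,0,0,0,0.01],[0,0,-0.006,0,0,0,0.01],[0,0,-0.004,0,0,0,0.01],[0,0,0,0,0,0,0.01],[0,0,0,0,0,0,0.01]])

```text
clock: 9.2
position: [0.5779, -0.2845, -0.0042]
eef_rot: [0.192, 0.981, -0.0, 0.001]
wrist_force: [-0.4, 0.4, -0.6]
finger_gap: 0.222
gripper_force: 24.5
```

Emit:
arm_command(moves=[[0,-0.0015,-0.002,0,0,0,0.01],[0,0,-0.002,0,0,0,0.01],[0,0,-0.002,0,0,0,0.01],[0,0,-0.002,0,0,0,0.01],[0,0,-0.0015,0,0,0,0.01],[0,0,-0.001,0,0,0,0.01],[0,0,-0.001,0,0,0,0.01],[0,0,0,0,0,0,0.01],[0,0,0,0,0,0,0.01]])

```text
clock: 9.95
position: [0.5774, -0.2859, -0.0165]
eef_rot: [0.192, 0.981, 0.0, -0.0]
wrist_force: [0.4, -0.1, -1.1]
finger_gap: 0.22
gripper_force: 24.5
```

Emit:
arm_command(moves=[[0,0,-0.001,0,0,0,0.01],[0,0,0,0,0,0,0.01],[0,0,0,0,0,0,0.01]])

```text
clock: 10.2
position: [0.5776, -0.286, -0.0168]
eef_rot: [0.192, 0.981, -0.0, 0.0]
wrist_force: [-2.5, 1.6, 5.9]
finger_gap: 0.221
gripper_force: 25.1
```

Contact at TCP z −0.0168, as predicted. Opening slowly, then rising.

Emit:
arm_command(moves=[[0,0,0,0,0,0,0.02],[0,0,0,0,0,0,0.023],[0,0,0,0,0,0,0.026],[0,0,0,0,0,0,0.03],[0,0,0,0,0,0,0.036],[0,0,0,0,0,0,0.042],[0,0,0.01,0,0,0,0.045],[0,0,0.025,0,0,0,0.05],[0,0,0.035,0,0,0,0.05],[0,0,0.035,0,0,0,0.05],[0,0,0.03,0,0,0,0.05],[0,0,0.015,0,0,0,0.05],[0,0,0,0,0,0,0.05]])

```text
clock: 11.28
position: [0.5792, -0.2869, 0.1376]
eef_rot: [0.192, 0.981, -0.001, 0.003]
wrist_force: [0.4, -0.2, 0.2]
finger_gap: 0.583
gripper_force: 0.0
```

Run:
```python
from h import *
P,d,p=tips("r1");circle(P,d,.5773,-.286,.033,.02);circle(P,d,.5773,-.286,.008,.025)
```

```text
TCP [ 0.5792 -0.2869  0.1376] gap 0.5825093549693913 F [ 0.39 -0.24  0.16]
 finger -1 lowest z above TCP 0.0352 inner y 0.0239
 finger 1 lowest z above TCP 0.035 inner y 0.0257
h 0.033 459 [ 576.7 -284.4] 9.8
h 0.008 1048 [ 577.3 -284.9] 20.8
```

lap_tiny is seated: its face is at 0.033 and within 1 mm of the nest's centre. Going back for lap_small.

Emit:
arm_command(moves=[[-0.003,0.013,0,0,0,0,0.06],[-0.005,0.026,0,0,0,0,0.06],[-0.0055,0.026,0,0,0,0,0.06],[-0.0055,0.026,0,0,0,0,0.06],[-0.0055,0.026,0,0,0,0,0.06],[-0.0055,0.026,0,0,0,0,0.06],[-0.0055,0.026,0,0,0,0,0.06],[-0.0055,0.026,0,0,0,0,0.06],[-0.0055,0.026,0,0,0,0,0.06],[-0.0055,0.026,0,0,0,0,0.06],[-0.0055,0.026,0,0,0,0,0.06],[-0.0055,0.026,0,0,0,0,0.06],[-0.0055,0.026,0,0,0,0,0.06],[-0.0055,0.026,0,0,0,0,0.06],[-0.0055,0.026,0,0,0,0,0.06],[-0.0055,0.026,0,0,0,0,0.06],[-0.0055,0.026,0,0,0,0,0.06],[-0.0055,0.026,0,0,0,0,0.06],[-0.0055,0.026,0,0,0,0,0.06],[0,0,0,0,0,0,0.06]])

```text
clock: 13.0
position: [0.4743, 0.1981, 0.1315]
eef_rot: [0.19, 0.982, -0.0, -0.001]
wrist_force: [-0.7, 0.2, -0.4]
finger_gap: 0.704
gripper_force: 0.0
```

Run:
```python
from h import *
read_camera("top")
P,d,p=tips("s1")
for h in(.09,.06,.03):circle(P,d,.476,.195,h)
```

```text
TCP [0.4747 0.1965 0.1315] gap 0.7004600722965241 F [ 0.49 -0.47 -0.1 ]
 finger -1 lowest z above TCP 0.0368 inner y 0.0288
 finger 1 lowest z above TCP 0.0368 inner y 0.0307
h 0.09 2031 [476.  196.1] 17.2
h 0.06 1300 [474.7 194.3] 24.4
h 0.03 1604 [472.7 196.4] 31.9
```

Emit:
arm_command(moves=[[0.001,0,-0.01,0,0,0,0.06],[0,0,-0.02,0,0,0,0.06],[0,0,-0.02,0,0,0,0.06],[0,0,-0.02,0,0,0,0.06],[0,0,-0.012,0,0,0,0.055],[0,0,-0.008,0,0,0,0.05],[0,0,-0.0055,0,0,0,0.048],[0,0,0,0,0,0,0.045],[0,0,0,0,0,0,0.042],[0,0,0,0,0,0,0.04],[0,0,0,0,0,0,0.038],[0,0,0,0,0,0,0.036],[0,0,0,0,0,0,0.034],[0,0,0,0,0,0,0.032],[0,0,0,0,0,0,0.03],[0,0,0,0,0,0,0.024],[0,0,0,0,0,0,0.024],[0,0,0,0,0,0,0.024]], grip_force=30)

```text
clock: 14.6
position: [0.4771, 0.1951, 0.0375]
eef_rot: [0.192, 0.981, 0.0, 0.0]
wrist_force: [-1.2, -0.5, 5.3]
finger_gap: 0.382
gripper_force: 29.3
```

Gripped. Underside is about TCP + 22.5 mm. Lifting and carrying to nest_small.

Emit:
arm_command(moves=[[0,0,0.002,0,0,0,0.024],[0,0,0.004,0,0,0,0.024],[0,0,0.008,0,0,0,0.024],[0,0,0.016,0,0,0,0.024],[0,0,0.02,0,0,0,0.024],[0,0,0.02,0,0,0,0.024],[0.006,0.004,0.01,0,0,0,0.024],[0.015,0.01,0,0,0,0,0.024],[0.02,0.013,0,0,0,0,0.024],[0.02,0.013,0,0,0,0,0.024],[0.02,0.013,0,0,0,0,0.024],[0.015,0.01,0,0,0,0,0.024],[0.012,0.007,0,0,0,0,0.024],[0.0055,0.0035,0,0,0,0,0.024],[0,0,0,0,0,0,0.024],[0,0,0,0,0,0,0.024],[0,0,0,0,0,0,0.024]])

```text
clock: 16.02
position: [0.5897, 0.2682, 0.1171]
eef_rot: [0.192, 0.981, -0.0, -0.0]
wrist_force: [0.7, 0.4, -1.0]
finger_gap: 0.386
gripper_force: 30.0
```

Run:
```python
from h import *
nest("n2",.5903,.2685)
```

```text
TCP [0.5897 0.2682 0.1171] gap 0.38587509485745397
nest [0.5901 0.2683 0.003 ] span [0.0428 0.0426] mid [0.5907 0.2681]
```

Emit:
arm_command(moves=[[0.0005,0,-0.01,0,0,0,0.024],[0,0,-0.02,0,0,0,0.024],[0,0,-0.025,0,0,0,0.024],[0,0,-0.025,0,0,0,0.024],[0,0,-0.02,0,0,0,0.024],[0,0,-0.012,0,0,0,0.024],[0,0,-0.007,0,0,0,0.024],[0,0,-0.004,0,0,0,0.024],[0,0,-0.003,0,0,0,0.024],[0,0,-0.002,0,0,0,0.024],[0,0,-0.002,0,0,0,0.024],[0,0,-0.0015,0,0,0,0.024],[0,0,-0.001,0,0,0,0.024],[0,0,0,0,0,0,0.024],[0,0,0,0,0,0,0.024]])

```text
clock: 17.32
position: [0.591, 0.2686, -0.0153]
eef_rot: [0.192, 0.981, 0.0, 0.0]
wrist_force: [0.1, 1.0, -1.0]
finger_gap: 0.391
gripper_force: 30.0
```

Emit:
arm_command(moves=[[0,0,-0.001,0,0,0,0.024],[0,0,-0.001,0,0,0,0.024],[0,0,-0.001,0,0,0,0.024],[0,0,-0.001,0,0,0,0.024],[0,0,0,0,0,0,0.024],[0,0,0,0,0,0,0.024]])

```text
clock: 17.82
position: [0.591, 0.2686, -0.0194]
eef_rot: [0.192, 0.981, 0.0, 0.0]
wrist_force: [-1.2, -0.5, 2.4]
finger_gap: 0.387
gripper_force: 30.2
```

Emit:
arm_command(moves=[[0,0,0,0,0,0,0.033],[0,0,0,0,0,0,0.036],[0,0,0,0,0,0,0.039],[0,0,0,0,0,0,0.043],[0,0,0,0,0,0,0.05],[0,0,0,0,0,0,0.056],[0,0,0.01,0,0,0,0.06],[0,0,0.025,0,0,0,0.065],[0,0,0.035,0,0,0,0.07],[0,0,0.035,0,0,0,0.07],[0,0,0.02,0,0,0,0.07],[0,0,0.01,0,0,0,0.07],[0,0,0,0,0,0,0.07],[0,0,0,0,0,0,0.07]])

```text
clock: 18.98
position: [0.5906, 0.2684, 0.115]
eef_rot: [0.192, 0.981, -0.0, -0.0]
wrist_force: [0.7, 0.4, -0.5]
finger_gap: 0.82
gripper_force: 0.0
```

Run:
```python
from h import *
P,d,p=tips("r2");circle(P,d,.5903,.2685,.033,.022);circle(P,d,.5903,.2685,.008,.035)
for h in(.06,.03):circle(P,d,.475,.194,h)
```

```text
TCP [0.5906 0.2684 0.115 ] gap 0.820287856947639 F [ 0.7   0.42 -0.47]
 finger -1 lowest z above TCP 0.0395 inner y 0.0338
 finger 1 lowest z above TCP 0.0395 inner y 0.0357
h 0.033 1536 [589.7 270.1] 17.0
h 0.008 1607 [590.3 268.5] 27.9
h 0.06 5453 [475.3 194.6] 24.5
h 0.03 2292 [473.  196.5] 32.0
```

lap_small is seated: face at 0.033, 1.7 mm off centre. Next is lap_medium.

Emit:
arm_command(moves=[[-0.006,-0.004,0,0,0,0,0.07],[-0.015,-0.01,0,0,0,0,0.07],[-0.02,-0.013,0,0,0,0,0.07],[-0.02,-0.013,0,0,0,0,0.07],[-0.02,-0.013,0,0,0,0,0.07],[-0.016,-0.01,0,0,0,0,0.07],[-0.012,-0.007,0,0,0,0,0.07],[-0.0065,-0.0045,0,0,0,0,0.07],[0,0,-0.01,0,0,0,0.07],[0,0,-0.02,0,0,0,0.07],[0,0,-0.02,0,0,0,0.07],[0,0,-0.01,0,0,0,0.07],[0,0,0,0,0,0,0.07],[0,0,0,0,0,0,0.07]], grip_force=40)

```text
clock: 20.2
position: [0.4754, 0.1941, 0.0549]
eef_rot: [0.192, 0.981, -0.0, -0.001]
wrist_force: [0.0, -1.0, 0.1]
finger_gap: 0.817
gripper_force: 0.0
```

Emit:
arm_command(moves=[[0,0,-0.015,0,0,0,0.07],[0,0,-0.015,0,0,0,0.07],[0,0,-0.01,0,0,0,0.065],[0,0,-0.008,0,0,0,0.063],[0,0,-0.005,0,0,0,0.06],[0,0,0,0,0,0,0.057],[0,0,0,0,0,0,0.055],[0,0,0,0,0,0,0.053],[0,0,0,0,0,0,0.051],[0,0,0,0,0,0,0.049],[0,0,0,0,0,0,0.047],[0,0,0,0,0,0,0.045],[0,0,0,0,0,0,0.04],[0,0,0,0,0,0,0.038],[0,0,0,0,0,0,0.038],[0,0,0,0,0,0,0.038]], grip_force=40)

```text
clock: 21.53
position: [0.4756, 0.194, 0.0032]
eef_rot: [0.192, 0.981, 0.0, 0.0]
wrist_force: [-2.5, -2.1, 7.7]
finger_gap: 0.558
gripper_force: 39.9
```

Gripped. Underside is about TCP + 26.8 mm. Lifting well above the loupe and carrying to nest_medium.

Emit:
arm_command(moves=[[0,0,0.002,0,0,0,0.038],[0,0,0.004,0,0,0,0.038],[0,0,0.01,0,0,0,0.038],[0,0,0.02,0,0,0,0.038],[0,0,0.025,0,0,0,0.038],[0,0,0.025,0,0,0,0.038],[0,0,0.015,0,0,0,0.038],[0,0,0.005,0,0,0,0.038],[0,0,0,0,0,0,0.038]])

```text
clock: 22.28
position: [0.476, 0.1943, 0.1099]
eef_rot: [0.192, 0.981, 0.001, 0.001]
wrist_force: [0.1, 0.4, -0.9]
finger_gap: 0.559
gripper_force: 41.6
```

Emit:
arm_command(moves=[[-0.001,-0.01,0,0,0,0,0.038],[-0.003,-0.02,0,0,0,0,0.038],[-0.0035,-0.025,0,0,0,0,0.038],[-0.0035,-0.025,0,0,0,0,0.038],[-0.0035,-0.025,0,0,0,0,0.038],[-0.0035,-0.025,0,0,0,0,0.038],[-0.0035,-0.025,0,0,0,0,0.038],[-0.0035,-0.025,0,0,0,0,0.038],[-0.0035,-0.025,0,0,0,0,0.038],[-0.0035,-0.025,0,0,0,0,0.038],[-0.0035,-0.025,0,0,0,0,0.038],[-0.0035,-0.025,0,0,0,0,0.038],[-0.0035,-0.025,0,0,0,0,0.038],[-0.0035,-0.025,0,0,0,0,0.038],[-0.003,-0.025,0,0,0,0,0.038],[-0.0015,-0.015,0,0,0,0,0.038],[-0.001,-0.01,0,0,0,0,0.038],[0,0,0,0,0,0,0.038],[0,0,0,0,0,0,0.038],[0,0,0,0,0,0,0.038]])

```text
clock: 23.95
position: [0.4236, -0.1851, 0.108]
eef_rot: [0.192, 0.981, 0.0, -0.001]
wrist_force: [-0.1, -0.4, -1.9]
finger_gap: 0.555
gripper_force: 41.7
```

Run:
```python
from h import *
nest("n3",.4242,-.1857)
```

```text
TCP [ 0.4236 -0.1851  0.108 ] gap 0.5552911847499147
nest [ 0.4241 -0.1842  0.003 ] span [0.0579 0.0579] mid [ 0.4251 -0.1847]
```

Emit:
arm_command(moves=[[0.0006,0,-0.01,0,0,0,0.038],[0,0,-0.02,0,0,0,0.038],[0,0,-0.025,0,0,0,0.038],[0,0,-0.025,0,0,0,0.038],[0,0,-0.018,0,0,0,0.038],[0,0,-0.01,0,0,0,0.038],[0,0,-0.007,0,0,0,0.038],[0,0,-0.004,0,0,0,0.038],[0,0,-0.003,0,0,0,0.038],[0,0,-0.002,0,0,0,0.038],[0,0,-0.002,0,0,0,0.038],[0,0,-0.001,0,0,0,0.038],[0,0,-0.001,0,0,0,0.038],[0,0,0,0,0,0,0.038],[0,0,0,0,0,0,0.038]])

```text
clock: 25.25
position: [0.4246, -0.186, -0.0193]
eef_rot: [0.192, 0.981, -0.0, 0.0]
wrist_force: [0.6, 0.6, -2.1]
finger_gap: 0.56
gripper_force: 41.7
```

Emit:
arm_command(moves=[[0,0,-0.001,0,0,0,0.038],[0,0,-0.001,0,0,0,0.038],[0,0,-0.001,0,0,0,0.038],[0,0,-0.001,0,0,0,0.038],[0,0,-0.0005,0,0,0,0.038],[0,0,0,0,0,0,0.038],[0,0,0,0,0,0,0.038]])

```text
clock: 25.83
position: [0.4245, -0.1859, -0.0238]
eef_rot: [0.192, 0.981, -0.0, -0.0]
wrist_force: [-2.3, 1.2, 5.0]
finger_gap: 0.558
gripper_force: 42.6
```

Contact (about 7 N) at the expected height. Releasing.

Emit:
arm_command(moves=[[0,0,0,0,0,0,0.048],[0,0,0,0,0,0,0.051],[0,0,0,0,0,0,0.054],[0,0,0,0,0,0,0.058],[0,0,0,0,0,0,0.064],[0,0,0,0,0,0,0.07],[0,0,0.01,0,0,0,0.075],[0,0,0.025,0,0,0,0.08],[0,0,0.035,0,0,0,0.085],[0,0,0.035,0,0,0,0.085],[0,0,0.02,0,0,0,0.085],[0,0,0.01,0,0,0,0.085],[0,0,0,0,0,0,0.085],[0,0,0,0,0,0,0.085]])

```text
clock: 27.0
position: [0.4243, -0.1858, 0.1106]
eef_rot: [0.192, 0.981, 0.0, -0.0]
wrist_force: [-0.1, -0.1, -0.3]
finger_gap: 0.992
gripper_force: 0.0
```

Run:
```python
from h import *
P,d,p=tips("r3");circle(P,d,.4242,-.1857,.033,.032);circle(P,d,.4242,-.1857,.008,.04)
p,d=read_camera("top");P=cloud(camera_info("top"),d);circle(P,d,.473,.195,.03,.045);circle(P,d,.444,.008,.034,.025)
```

```text
TCP [ 0.4243 -0.1858  0.1106] gap 0.9923512540921565 F [-0.12 -0.12 -0.29]
 finger -1 lowest z above TCP 0.0445 inner y 0.0412
 finger 1 lowest z above TCP 0.0446 inner y 0.0431
h 0.033 3312 [ 424.3 -184.8] 24.4
h 0.008 2084 [ 424.8 -184.2] 35.5
h 0.03 741 [472.9 194.6] 31.6
h 0.034 173 [443.5   8.2] 14.9
```

lap_medium is seated within 1 mm, and the loupe hasn't moved. Next is lap_large at (0.473, 0.1945).

Emit:
arm_command(moves=[[0.0015,0.0103,0,0,0,0,0.085],[0.0025,0.02,0,0,0,0,0.085],[0.0032,0.025,0,0,0,0,0.085],[0.0032,0.025,0,0,0,0,0.085],[0.0032,0.025,0,0,0,0,0.085],[0.0032,0.025,0,0,0,0,0.085],[0.0032,0.025,0,0,0,0,0.085],[0.0032,0.025,0,0,0,0,0.085],[0.0032,0.025,0,0,0,0,0.085],[0.0032,0.025,0,0,0,0,0.085],[0.0032,0.025,0,0,0,0,0.085],[0.0032,0.025,0,0,0,0,0.085],[0.0032,0.025,0,0,0,0,0.085],[0.0032,0.025,0,0,0,0,0.085],[0.0032,0.025,0,0,0,0,0.085],[0.0025,0.015,0,0,0,0,0.085],[0.0006,0.01,0,0,0,0,0.085],[0,0,0,0,0,0,0.085],[0,0,0,0,0,0,0.085],[0,0,0,0,0,0,0.085]], grip_force=60)

```text
clock: 28.77
position: [0.4728, 0.1937, 0.1106]
eef_rot: [0.192, 0.981, -0.0, -0.0]
wrist_force: [-0.5, 0.2, 0.1]
finger_gap: 0.994
gripper_force: 0.0
```

Run:
```python
from h import *
P,d,p=tips("s3");circle(P,d,.473,.195,.03,.045)
```

```text
TCP [0.4728 0.1937 0.1106] gap 0.9938910581352233 F [-0.51  0.21  0.14]
 finger -1 lowest z above TCP 0.0445 inner y 0.0412
 finger 1 lowest z above TCP 0.0445 inner y 0.0431
h 0.03 5587 [472.8 196.4] 32.1
```

Emit:
arm_command(moves=[[0,0.0015,-0.01,0,0,0,0.085],[0,0,-0.02,0,0,0,0.085],[0,0,-0.025,0,0,0,0.085],[0,0,-0.025,0,0,0,0.085],[0,0,-0.02,0,0,0,0.085],[0,0,-0.015,0,0,0,0.085],[0,0,-0.01,0,0,0,0.085],[0,0,-0.006,0,0,0,0.082],[0,0,-0.0036,0,0,0,0.078],[0,0,0,0,0,0,0.074],[0,0,0,0,0,0,0.071],[0,0,0,0,0,0,0.068],[0,0,0,0,0,0,0.066],[0,0,0,0,0,0,0.064],[0,0,0,0,0,0,0.062],[0,0,0,0,0,0,0.058],[0,0,0,0,0,0,0.052],[0,0,0,0,0,0,0.052],[0,0,0,0,0,0,0.052]], grip_force=60)

```text
clock: 30.4
position: [0.4734, 0.1958, -0.0226]
eef_rot: [0.192, 0.981, 0.0, 0.0]
wrist_force: [-4.3, -2.6, 14.1]
finger_gap: 0.723
gripper_force: 61.9
```

Emit:
arm_command(moves=[[0,0,0.002,0,0,0,0.052],[0,0,0.004,0,0,0,0.052],[0,0,0.01,0,0,0,0.052],[0,0,0.02,0,0,0,0.052],[0,0,0.025,0,0,0,0.052],[0,0,0.025,0,0,0,0.052],[0,0,0.015,0,0,0,0.052],[0,0,0.005,0,0,0,0.052],[0,0,0,0,0,0,0.052]])

```text
clock: 31.15
position: [0.4738, 0.1961, 0.0837]
eef_rot: [0.192, 0.981, 0.001, 0.001]
wrist_force: [1.3, 0.7, -3.1]
finger_gap: 0.721
gripper_force: 66.3
```

Emit:
arm_command(moves=[[0.005,-0.006,0,0,0,0,0.052],[0.011,-0.014,0,0,0,0,0.052],[0.015,-0.019,0,0,0,0,0.052],[0.015,-0.019,0,0,0,0,0.052],[0.015,-0.019,0,0,0,0,0.052],[0.015,-0.019,0,0,0,0,0.052],[0.015,-0.019,0,0,0,0,0.052],[0.015,-0.019,0,0,0,0,0.052],[0.015,-0.019,0,0,0,0,0.052],[0.015,-0.018,0,0,0,0,0.052],[0.011,-0.013,0,0,0,0,0.052],[0.006,-0.006,0,0,0,0,0.052],[0,0,0,0,0,0,0.052],[0,0,0,0,0,0,0.052],[0,0,0,0,0,0,0.052]])

```text
clock: 32.4
position: [0.6253, 0.0066, 0.0817]
eef_rot: [0.191, 0.982, -0.0, -0.001]
wrist_force: [0.2, -0.3, -3.8]
finger_gap: 0.725
gripper_force: 66.3
```

Run:
```python
from h import *
nest("n4",.6265,.0055)
```

```text
TCP [0.6253 0.0066 0.0817] gap 0.7247798775137343
nest [0.6179 0.0094 0.003 ] span [0.062  0.0726] mid [0.6211 0.0063]
```

The held lap hides part of this nest, so I'm keeping the earlier two-view position (0.6265, 0.0055). Descending.

Emit:
arm_command(moves=[[0.001,-0.001,-0.01,0,0,0,0.052],[0,0,-0.02,0,0,0,0.052],[0,0,-0.02,0,0,0,0.052],[0,0,-0.016,0,0,0,0.052],[0,0,-0.011,0,0,0,0.052],[0,0,-0.007,0,0,0,0.052],[0,0,-0.004,0,0,0,0.052],[0,0,-0.003,0,0,0,0.052],[0,0,-0.002,0,0,0,0.052],[0,0,-0.002,0,0,0,0.052],[0,0,-0.001,0,0,0,0.052],[0,0,-0.001,0,0,0,0.052],[0,0,0,0,0,0,0.052],[0,0,0,0,0,0,0.052]])

```text
clock: 33.62
position: [0.6273, 0.0049, -0.0144]
eef_rot: [0.192, 0.981, 0.0, 0.0]
wrist_force: [0.5, -1.2, -3.6]
finger_gap: 0.722
gripper_force: 66.3
```

Emit:
arm_command(moves=[[0,0,-0.001,0,0,0,0.052],[0,0,-0.001,0,0,0,0.052],[0,0,-0.001,0,0,0,0.052],[0,0,-0.001,0,0,0,0.052],[0,0,-0.001,0,0,0,0.052],[0,0,-0.0005,0,0,0,0.052],[0,0,0,0,0,0,0.052],[0,0,0,0,0,0,0.052]])

```text
clock: 34.28
position: [0.6272, 0.0049, -0.0195]
eef_rot: [0.192, 0.981, -0.0, -0.0]
wrist_force: [-3.6, -0.1, 5.8]
finger_gap: 0.725
gripper_force: 67.5
```

Contact at −0.0195, as predicted. Releasing.

Emit:
arm_command(moves=[[0,0,0,0,0,0,0.062],[0,0,0,0,0,0,0.065],[0,0,0,0,0,0,0.068],[0,0,0,0,0,0,0.072],[0,0,0,0,0,0,0.078],[0,0,0,0,0,0,0.085],[0,0,0,0,0,0,0.085],[0,0,0,0,0,0,0.085],[0,0,0.01,0,0,0,0.085],[0,0,0.025,0,0,0,0.085],[0,0,0.035,0,0,0,0.085],[0,0,0.035,0,0,0,0.085],[0,0,0.035,0,0,0,0.085],[0,0,0.025,0,0,0,0.085],[0,0,0.01,0,0,0,0.085],[0,0,0,0,0,0,0.085],[0,0,0,0,0,0,0.085],[0,0,0,0,0,0,0.085]])

```text
clock: 35.78
position: [0.6263, 0.0049, 0.1532]
eef_rot: [0.192, 0.981, -0.0, -0.001]
wrist_force: [-0.7, -1.1, -0.4]
finger_gap: 0.994
gripper_force: 0.0
```

Run:
```python
from h import *
P,d,p=tips("r4");circle(P,d,.6265,.0055,.033,.04);circle(P,d,.6265,.0055,.008,.05)
p,d=read_camera("scene");P=cloud(camera_info("scene"),d)
for x,y in((.5772,-.2863),(.5903,.2685),(.4242,-.1857),(.6265,.0055)):circle(P,d,x,y,.033,.04)
circle(P,d,.739,-.121,.045,.03);circle(P,d,.444,.008,.034,.025)
cv2.imwrite("pics/end.png",p[:,:,::-1])
```

```text
TCP [0.6263 0.0049 0.1532] gap 0.9938370011221367 F [-0.7  -1.11 -0.43]
 finger -1 lowest z above TCP 0.0446 inner y 0.0412
 finger 1 lowest z above TCP 0.0445 inner y 0.0431
h 0.033 4351 [627.   6.] 32.1
h 0.008 2007 [626.3   6.7] 43.0
h 0.033 108 [ 578.4 -286.4] 9.8
h 0.033 155 [590.5 266.9] 17.2
h 0.033 436 [ 425.1 -187.2] 24.5
h 0.033 831 [627.8   3.7] 31.9
h 0.045 623 [ 739.1 -121.4] 21.7
h 0.034 101 [443.2   6.2] 16.2
```

View pics/end.png

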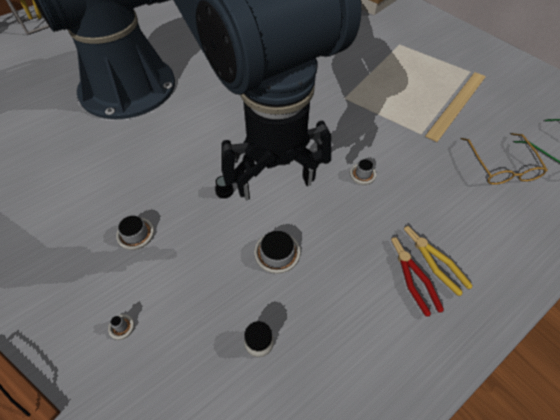

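The final view shows all four laps seated: (135,232), (121,326), (277,248) and (364,170). The pot at (258,337) and the loupe at (224,187) are undisturbed, and the gripper is clear. Handing in.

```bash
python3 -c "
from cell import *
print(close_job())"
```

```text
the job is handed in; nothing more can be done
None
```

All four laps are seated flat in their own nests, each within about 2 mm of centre by camera, with the pot and loupe undisturbed; the job was handed in at about 36 s and returned no verdict. The first grasp closed empty because the real finger tips sit 31–45 mm above the reported TCP, depending on finger opening, and I corrected for that.

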